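Knock out the seized pivot pin

ROBOT

A 6-joint arm with a two-finger parallel gripper is mounted at the origin on the work surface. World frame = base frame: x ahead of the robot, y to its left, z up, the work surface at z = 0. Lengths are in m, angles in rad, forces in N, time in s.
With the tool pointing down it reaches from about 0.25 to 0.725 m from the base axis. Payload 9.7 kg.
Tool frame: the origin (TCP) lies at the very end of the fingers, on their centre line; the grasp point (between the pads) lies 19 mm behind it; x points along the fingers, z is the direction in which the jaws open and shut, and the axes are right-handed (so a half turn about x gives the same grasp; the last joint's range is limited). The gripper opens to 85 mm and grips with 20 to 120 N. Pads are 22 mm wide; open, the fingers measure 114 mm over their backs; the gripper's body (76 mm by 85 mm) begins 54 mm behind the grasp point. The pads swing forward as they close: fully open they stand 13 mm farther back than shut.
Start: joints at [1.336, 0.087, 0.176, 1.66, 0, 1.571], TCP at [0.128, 0.535, 0.231] pointing down, gripper open.
Joint ranges: [-3.13, 3.13], [-0.85, 1.81], [-1.15, 1.24], [-2.2, 2.28], [-1.44, 1.52], [-3.14, 3.14]. Speed limits (rad/s): [2.22, 2.22, 2.57, 3.14, 3.14, 3.14].

INTERFACE

Orientations are given as a unit quaternion [x, y, z, w].
In Python, from station import * gives the robot as it stands.
- The arm moves only by the tool drive_tool, never from a script. Its argument "steps" is a list of rows, each a list of 3 entries, a list of its own where there are three numbers: the opening, from 0 (shut) to 1 (fully open), then the shift along the tool's x, y, z in mm, then the turn about the tool's x in degrees. A call has 1 to 10 rows; each row is the pose to reach, as a shift and turn from the pose commanded when the call began, along the tool's axes at that moment; what a row does not reach only later rows make up. A row lasts 1/12 s, in which the tool goes at most 41.7 mm and 7.16 degrees, less where a joint would pass 70% of its speed; a pose out of reach is approached as far as the arm can. A call with a gripper value outside its range is refused whole. The fingers move at their own pace and stop on an object; "grip_force" is the grip in N (left out, the last holds). Time passes only in rows, so rows that repeat a pose let the fingers close. It gives the time, the measured TCP pose, the force and the opening at its end, in the units of the state.
- state(): the state, without advancing time (a new reading comes with each control period).
- grab_frame(name): name is "scene" or "side" or "wrist"; returns a dict with "img" (384x512x3 uint8, red, green, blue), "K" (3x3 intrinsics, pixels), "dist_coeffs" ([k1, k2, p1, p2, k3] as OpenCV has them; the pictures are not rectified), "view" (4x4, takes a point from world to camera coordinates); the wrist camera has in their place "T_tool_cam" (4x4, takes a point from camera to tool coordinates, whose origin is the TCP and whose axes are the tool frame's). Camera axes: x right, y down, z forward; pixel columns grow to the right and rows downward; lengths in m; the calibration is good to about 2 mm. A picture is of the moment at which its call begins: read the wrist's pose just before it. There is no depth.
- sign_off(): hands the job in, once; it reports no verdict.
The state is a dict: "clock": time; "joint_positions": joint angles; "joint_vel": joint speeds; "joint_efforts": joint torques, N m; "tool_pos": TCP position; "tcp_rot": TCP orientation; "force": force on the tool from outside, world axes, zero at the start; "torque": the same for the moment, N m; "width": finger opening in m.
Only numpy, scipy, OpenCV 4.12 (cv2) and the standard library are available. Lean on these libraries where they do the work, as an engineer would, in place of code of your own. Each camera call takes 0.05 s, during which the arm holds its last target. There are 200 camera calls.

TASK

A pivot pin has seized in the block on the knock-out stand. Take the long drift punch from its rack, put its tip through the knock-out hole in the cap on top (the cap sits off centre, so feel for the hole) and press the pin out from that side until it drops into the catch tray, never letting the tip bear with more than about 40 N. Then put the punch back upright in its own rack hole, right down on its shoulder, and leave everything else where it is.

Things in the scene. Friction and masses are not known exactly. Their poses are not given: they have to be found in the camera images.
- stand: Fixed knock-out stand, may be turned about z; origin at the centre of its foot on the bench. Two grey legs carry a dark steel block 64 x 64 mm, 55 to 95 mm high, with a 26 mm square vertical bore on the z axis. On the block lies a bright round cap, 50 mm diameter, 8 mm thick, its flat top 103 mm high, with one plain round 9 mm through-hole in its middle.
- cap_top (a point): Point on the stand's z axis at the height of the cap's top (103 mm). The round cap is NOT reported and sits off centre: the 9 mm hole's centre is 5 mm from this point, in a direction that differs each time and is not told. Feel for it with light touches, or look. The 7 mm shank has 1 mm clearance all round; there is no chamfer.
- tray (a point): Centre of the open catch tray's floor, under the block, 3 mm above the bench: tray 100 (stand x) x 64 (stand y) mm, rim 20 mm high.
- pin: Plain steel pivot pin, 24 mm diameter, 36 mm long, 128 g; origin at its middle. Seized upright in the bore, its top 10 mm below the cap's top; leaves only downwards. Needs about 7 to 18 N of steady push all along; after 25 to 28 mm of travel (punch tip 35 to 38 mm below the cap's top) it comes free and falls into the tray. The tip may go 43 mm below the cap's top.
- punch: The drift punch, the taller of the two tools in the rack: a dark steel round handle 18 mm diameter and 90 mm long with a thin straight shank below it. Origin at the centre of the handle's lower face (the shoulder where the shank begins), z up along the handle (top at +90 mm). About 180 g.
- tip: The shank of the drift punch, part of it: a plain steel rod 7 mm diameter, 55 mm long, flat ended. Origin at the centre of the flat end, z along the shank towards the handle. Dragged or pressed hard sideways, it can swing a little in the grip.
- rack: Fixed black plastic tool rack 50 (x) x 150 (y) x 65 (z) mm; origin at the centre of its underside, may be turned about z. Three vertical through-holes of 14 mm in a row along y at -50, 0 and +50 mm. The drift punch hangs in the +50 mm hole by its shoulder, the shorter punch in the -50 mm hole, the middle one is empty.
- socket (a point): Centre of the mouth of the drift punch's own rack hole (rack x 0, y +50 mm), 65 mm above the bench. The punch is home when its shoulder rests here.
- short_punch: Bystander: short centre punch in the rack, handle 16 mm diameter and 55 mm long; origin at its shoulder.
- push_block_1: Bystander: beech push block 160 x 50 mm, 74 mm high, origin under its centre.
- push_block_2: Bystander: the second beech push block, same size.
- hex_keys: Bystander: silver hex keys in a grey plastic holder, 30 x 110 mm foot, up to 130 mm high, origin under its centre.
- shell_low: Bystander: lower grey sanding sponge shell 100 x 68 x 30 mm, origin under its centre.
- shell_top: Bystander: upper sponge shell, stacked on the lower one.

How it is judged:
By the outcome, as a careful person would: the job done as asked, in the order asked, and still so for the second after the job is handed in, with the robot touching nothing.
It also fails if it takes over 72 s, if anything falls off the work surface, if the arm or the gripper's body presses on something with over 40 N, if the wrist force passes 120 N, or if a joint passes its speed limit or range.

## Working session

There is one attempt and no reset: what is moved stays moved. The work goes in short steps, Python scripts to look and compute and a tool call to move; the robot and the scene stay as the last step left them, time stands still between calls to the robot, and variables do not carry over. Pictures are saved under pics/ and viewed, about 8 in all and at most 12, crops included, and the job is handed in when it is done.

Besides the shell and the picture viewer there is one more tool, called after "Call:" by a JSON object that holds its "op" and its "data". drive_tool: Moves the arm, as the interface text tells. Its arguments: {"type":"object","properties":{"steps":{"type":"array","items":{"type":"array"}},"grip_force":{"type":"number"}},"required":["steps"]}

```bash
mkdir -p pics; ls; python3 - <<'E'
from station import *
import cv2,numpy as np
s=state();print(s)
a=grab_frame("scene");b=grab_frame("side");c=grab_frame("wrist")
import pickle;pickle.dump((s,a,b,c),open('f0.pkl','wb'))
for f in(a,b):print(f['K'],f['dist_coeffs'],np.round(f['view'],3))
print(c['K'],c['dist_coeffs'],c['T_tool_cam'])
im=np.hstack([a['img'],b['img']])[:,:,::-1]
cv2.imwrite('pics/a.png',cv2.resize(a['img'][:,:,::-1],(768,576)));cv2.imwrite('pics/b.png',cv2.resize(b['img'][:,:,::-1],(768,576)))
E
```

```text
pics
{'clock': 0.0, 'joint_positions': array([1.33598920e+00, 8.74630576e-02, 1.75109919e-01, 1.65976998e+00,
       2.59955966e-05, 1.57080207e+00]), 'joint_vel': array([-1.15323079e-03,  1.45071572e-03, -8.04642157e-04, -5.40386009e-05,
        2.61518765e-03, -1.67637859e-03]), 'joint_efforts': array([-8.60279906e-04, -5.20385957e+01,  4.64806831e+01,  1.63493404e-02,
       -1.15898447e-04, -3.34288224e-06]), 'tool_pos': array([0.12790101, 0.53469084, 0.23056899]), 'tcp_rot': array([-0.43827269,  0.55550018,  0.43770599,  0.55475226]), 'force': array([-0.19650011, -0.68114192,  0.23923536]), 'torque': array([ 0.05988687,  0.0198697 , -0.03795131]), 'width': 0.08505416426816173}
[[394.33323705   0.         258.07794018]
 [  0.         394.33323705 192.37033175]
 [  0.           0.           1.        ]] [-0.00792908  0.          0.          0.          0.        ] [[ 0.914  0.407 -0.002 -0.536]
 [ 0.292 -0.659 -0.694 -0.082]
 [-0.283  0.633 -0.72   1.077]
 [ 0.     0.     0.     1.   ]]
[[427.6450793    0.         260.69030327]
 [  0.         427.6450793  186.91798289]
 [  0.           0.           1.        ]] [-0.0688756  0.         0.         0.         0.       ] [[ 0.972 -0.233 -0.021 -0.521]
 [-0.126 -0.445 -0.887  0.184]
 [ 0.197  0.865 -0.462  0.776]
 [ 0.     0.     0.     1.   ]]
[[272.38513773   0.         255.05908564]
 [  0.         272.38513773 193.61821311]
 [  0.           0.           1.        ]] [0.00372377 0.         0.         0.         0.        ] [[-5.36077104e-04 -3.12702430e-01  9.49850990e-01 -1.43915742e-01]
 [-1.30933739e-03 -9.49850093e-01 -3.12702873e-01  8.03870347e-02]
 [ 9.99998999e-01 -1.41130827e-03  9.97599028e-05 -8.09814672e-04]
 [ 0.00000000e+00  0.00000000e+00  0.00000000e+00  1.00000000e+00]]
```

View pics/a.png

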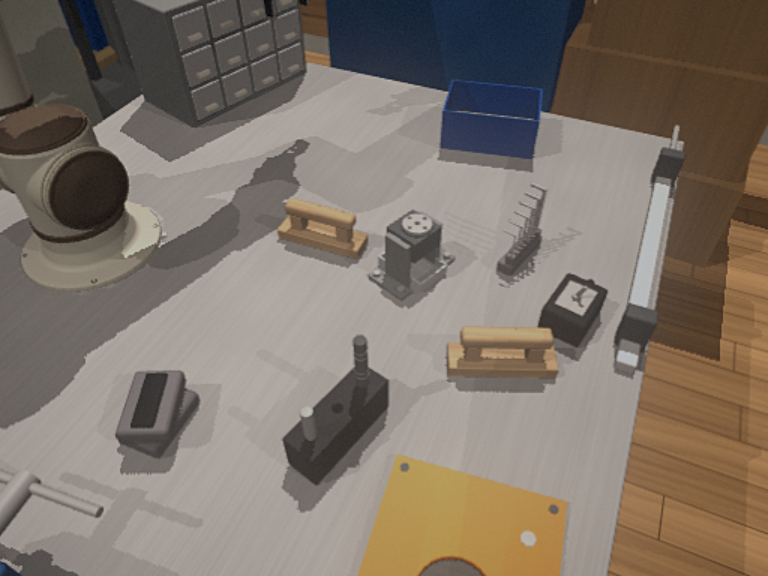

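View pics/b.png

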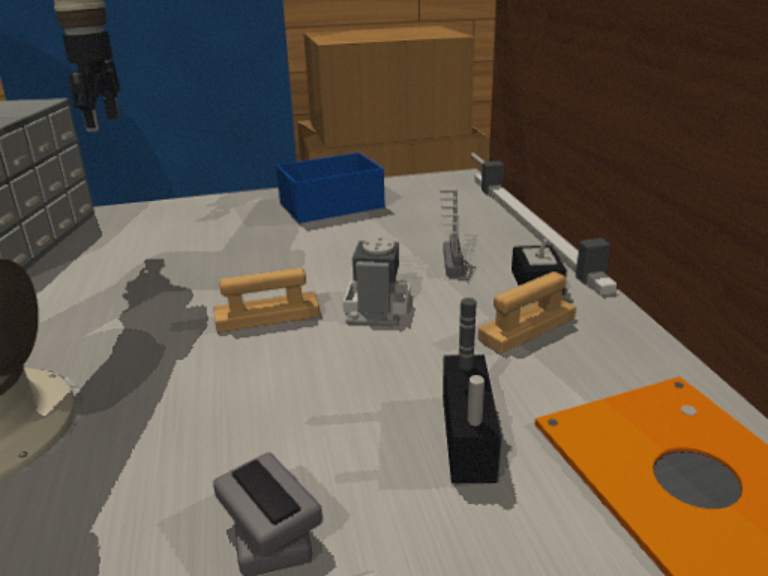

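Scene and side views (1.5x enlarged) show the rack with the tall punch: top at scene (360,340), side (468,303). The stand's cap is at scene (417,223), side (379,243).

```bash
cat > h.py <<'E'
import numpy as np,cv2,pickle
from scipy.spatial.transform import Rotation as R
def cam(f,s=None):
    if 'view' in f: T=np.linalg.inv(f['view'])
    else:
        W=np.eye(4);W[:3,:3]=R.from_quat(s['tcp_rot']).as_matrix();W[:3,3]=s['tool_pos'];T=W@f['T_tool_cam']
    return T
def ray(f,uv,s=None):
    T=cam(f,s);p=cv2.undistortPoints(np.array([[uv]],float),f['K'],f['dist_coeffs'])[0,0]
    d=T[:3,:3]@np.r_[p,1];return T[:3,3],d/np.linalg.norm(d)
def plane(f,uv,z,s=None):
    o,d=ray(f,uv,s);return o+d*(z-o[2])/d[2]
def tri(*rs):
    A=sum(np.eye(3)-np.outer(d,d) for o,d in rs);b=sum((np.eye(3)-np.outer(d,d))@o for o,d in rs)
    x=np.linalg.solve(A,b);return x,[np.linalg.norm(np.cross(x-o,d)) for o,d in rs]
def proj(f,p,s=None):
    V=np.linalg.inv(cam(f,s));q,_=cv2.projectPoints(np.array([p],float),cv2.Rodrigues(V[:3,:3])[0],V[:3,3],f['K'],f['dist_coeffs']);return q[0,0]
def save(n,f,x0,y0,x1,y1,k):cv2.imwrite(n,cv2.resize(f['img'][y0:y1,x0:x1,::-1],None,fx=k,fy=k,interpolation=cv2.INTER_CUBIC))
E
python3 - <<'E'
from h import *
s,a,b,c=pickle.load(open('f0.pkl','rb'))
for n,p,q in[('ptop',(360,340),(468,303)),('pbase',(361,379),(467,367)),('stop',(307,412),(477,380)),('cap',(417,223),(379,243))]:
    print(n,tri(ray(a,np.array(p)/1.5),ray(b,np.array(q)/1.5)))
for p in[(364,361),(389,378),(318,458),(285,434),(337,408)]:print('rack',plane(a,np.array(p)/1.5,.065))
for q in[(445,357),(484,356),(498,440),(448,443)]:print('rackside',plane(b,np.array(q)/1.5,.065))
for p in[(389,240),(410,248),(441,225),(415,211)]:print('block',plane(a,np.array(p)/1.5,.095))
print(R.from_quat(s['tcp_rot']).as_matrix())
E
```

```text
ptop (array([ 0.6012287 , -0.11384821,  0.15107549]), [np.float64(0.0007260508629855114), np.float64(0.0007260508629854542)])
pbase (array([ 0.60073636, -0.11534468,  0.0663495 ]), [np.float64(0.003283939828711525), np.float64(0.003283939828711407)])
stop (array([ 0.57799138, -0.21189923,  0.11728814]), [np.float64(2.5766264970620203e-05), np.float64(2.5766264970663416e-05)])
cap (array([0.56132213, 0.17515071, 0.10478425]), [np.float64(0.0003581093612987175), np.float64(0.00035810936129888643)])
rack [ 0.58868916 -0.08267276  0.065     ]
rack [ 0.63146674 -0.09461617  0.065     ]
rack [ 0.60062651 -0.23589815  0.065     ]
rack [ 0.54762288 -0.22397548  0.065     ]
rack [ 0.58933362 -0.16439533  0.065     ]
rackside [ 0.5833591  -0.09112114  0.065     ]
rackside [ 0.62990618 -0.10173371  0.065     ]
rackside [ 0.59001295 -0.24752401  0.065     ]
rackside [ 0.53962422 -0.23846898  0.065     ]
block [0.53258402 0.1288241  0.095     ]
block [0.57029391 0.12486113 0.095     ]
block [0.59521699 0.19688753 0.095     ]
block [0.54276608 0.21336652 0.095     ]
[[-3.33968171e-04 -9.72557888e-01  2.32660791e-01]
 [-1.28433822e-03  2.32661030e-01  9.72557040e-01]
 [-9.99999119e-01  2.59879486e-05 -1.32679465e-03]]
```

Call:
{"op": "drive_tool", "data": {"steps": [[1,[0,-30,-26],0],[1,[0,-60,-52],0],[1,[0,-90,-78],0],[1,[0,-120,-104],0],[1,[0,-150,-130],0],[1,[0,-180,-156],0],[1,[0,-210,-182],0],[1,[0,-240,-208],0],[1,[0,-270,-234],0],[1,[0,-300,-260],0]]}}

```text
clock: 0.98
tool_pos: [0.3598, 0.2104, 0.2313]
tcp_rot: [-0.438, 0.555, 0.438, 0.555]
force: [1.0, 0.7, -0.3]
width: 0.0853
```

Call:
{"op": "drive_tool", "data": {"steps": [[1,[0,-30,-26],0],[1,[0,-60,-52],0],[1,[0,-90,-78],0],[1,[0,-120,-104],0],[1,[0,-150,-130],0],[1,[0,-180,-156],0],[1,[0,-210,-182],0],[1,[0,-240,-208],0],[1,[0,-270,-234],0],[1,[0,-300,-260],0]]}}

```text
clock: 1.82
tool_pos: [0.5912, -0.1124, 0.2309]
tcp_rot: [-0.438, 0.555, 0.438, 0.555]
force: [0.4, 2.0, -0.0]
width: 0.0856
```

```bash
python3 - <<'E'
from h import *
from station import *
s=state();f=grab_frame("wrist");pickle.dump((s,f),open('f1.pkl','wb'))
print(s['clock'],s['tool_pos'],s['force'],s['joint_positions'].round(3),R.from_quat(s['tcp_rot']).as_matrix().round(3))
for p in[(.601,-.114,.155),(.601,-.114,.065)]:print(proj(f,p,s))
save('pics/c.png',f,0,0,512,384,1.5)
E
```

```text
1.8167 [ 0.59123377 -0.1123712   0.23094481] [ 0.39858152  1.99195096 -0.02681064] [-0.188  0.215  0.319  1.675  0.     0.047] [[-0.    -0.972  0.233]
 [ 0.     0.233  0.972]
 [-1.     0.     0.   ]]
[256.77770027 213.15401469]
[256.27801522 184.22793314]
```

View pics/c.png

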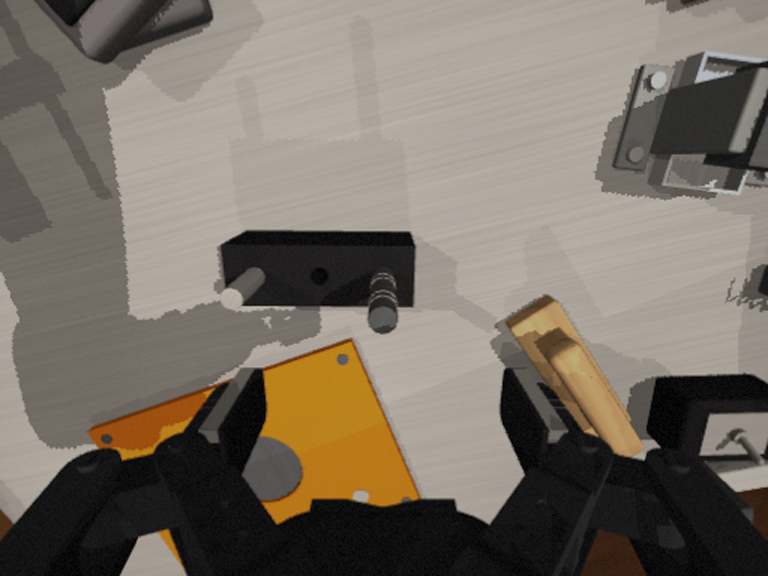

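The wrist view (1.5x) shows the tall punch's top disc at (383,318), the rack aligned with the jaws, the empty hole at (319,276) and the short punch's top at (232,297).

```bash
python3 - <<'E'
from h import *
s,f=pickle.load(open('f1.pkl','rb'));_,a,b,_=pickle.load(open('f0.pkl','rb'))
w=ray(f,(383/1.5,318/1.5),s)
t=tri(w,ray(a,(240,227)),ray(b,(312,202.)));print(t)
print(plane(f,(383/1.5,318/1.5),.155,s),plane(f,(319/1.5,276/1.5),.065,s),plane(f,(232/1.5,297/1.5),.120,s))
T=R.from_quat(s['tcp_rot']).as_matrix()
print('tool shift mm',1000*T.T@(plane(f,(383/1.5,318/1.5),.155,s)-s['tool_pos']))
for p in [(222,246),(414,246),(414,306),(222,306)]:print(plane(f,np.array(p)/1.5,.065,s))
E
```

```text
(array([ 0.60121164, -0.11495471,  0.15150906]), [np.float64(0.0003833000566563118), np.float64(0.000681755907598187), np.float64(0.00040405089898897764)])
[ 0.59965406 -0.11496915  0.155     ] [ 0.58863066 -0.16411837  0.065     ] [ 0.57560034 -0.21158678  0.12      ]
tool shift mm [75.94260547 -8.81255947 -0.56874393]
[ 0.54803372 -0.22995056  0.065     ]
[ 0.58266833 -0.08616353  0.065     ]
[ 0.63088158 -0.09655786  0.065     ]
[ 0.59451178 -0.24736966  0.065     ]
```

Call:
{"op": "drive_tool", "data": {"steps": [[1,[0,-9.3,-0.6],0],[1,[25,-9.3,-0.6],0],[1,[55,-9.3,-0.6],0],[1,[85,-9.3,-0.6],0],[1,[110,-9.3,-0.6],0],[1,[125,-9.3,-0.6],0],[1,[130,-9.3,-0.6],0],[1,[130,-9.3,-0.6],0],[1,[130,-9.3,-0.6],0]]}}

```text
clock: 2.62
tool_pos: [0.5997, -0.1132, 0.1021]
tcp_rot: [-0.438, 0.555, 0.438, 0.555]
force: [0.0, -0.2, -0.7]
width: 0.0855
```

Call:
{"op": "drive_tool", "data": {"steps": [[0,[0,0,0],0],[0,[0,0,0],0],[0,[0,0,0],0],[0,[0,0,0],0],[0,[0,0,0],0],[0,[0,0,0],0],[0,[0,0,0],0],[0,[0,0,0],0],[0,[0,0,0],0],[0,[0,0,0],0]], "grip_force": 110}}

```text
clock: 3.45
tool_pos: [0.5996, -0.1131, 0.1017]
tcp_rot: [-0.438, 0.555, 0.438, 0.555]
force: [0.2, 1.2, 5.4]
width: 0.0154
```

Call:
{"op": "drive_tool", "data": {"steps": [[0,[0,0,0],0],[0,[0,0,0],0],[0,[0,0,0],0]]}}

```text
clock: 3.7
tool_pos: [0.5996, -0.1131, 0.1018]
tcp_rot: [-0.438, 0.555, 0.438, 0.555]
force: [-0.9, 0.4, 5.5]
width: 0.0153
```

Call:
{"op": "drive_tool", "data": {"steps": [[0,[-3,0,0],0],[0,[-10,0,0],0],[0,[-30,0,0],0],[0,[-60,0,0],0],[0,[-90,0,0],0],[0,[-110,0,0],0],[0,[-120,0,0],0],[0,[-125,0,0],0],[0,[-125,0,0],0],[0,[-125,0,0],0]]}}

```text
clock: 4.53
tool_pos: [0.5992, -0.1131, 0.2248]
tcp_rot: [-0.437, 0.556, 0.439, 0.555]
force: [-0.8, 0.8, -2.4]
width: 0.0153
```

```bash
python3 - <<'E'
from h import *
from station import *
s=state();f=grab_frame("wrist");a=grab_frame("scene");b=grab_frame("side");pickle.dump((s,f,a,b),open('f2.pkl','wb'))
print(s['clock'],s['tool_pos'],s['force'],s['torque'],s['width'],R.from_quat(s['tcp_rot']).as_matrix().round(3))
T=cam({'T_tool_cam':np.eye(4)},s)
for x in(-.054,.036,.091):
  p=T[:3,3]+T[:3,:3]@[x,0,0];print(p,proj(f,p,s),proj(a,p),proj(b,p))
A=cv2.resize(f['img'][150:384,130:390],None,fx=1.5,fy=1.5)
B=cv2.resize(a['img'][130:250,190:320],None,fx=2.8,fy=2.8);C=cv2.resize(b['img'][80:240,240:400],None,fx=2.4,fy=2.4)
H=np.zeros((400,800,3),np.uint8);H[:384,:384]=C[:384,:384];H[:336,400:764]=B
cv2.imwrite('pics/d.png',H[:,:,::-1])
E
```

```text
4.5333 [ 0.59917607 -0.11311074  0.22477222] [-0.76234565  0.76930369 -2.42554233] [ 0.00316498 -0.02833411 -0.08053733] 0.015340515928158797 [[-0.002 -0.973  0.233]
 [ 0.     0.233  0.973]
 [-1.     0.002 -0.   ]]
[ 0.59928012 -0.11313002  0.27877211] [257.19243809 312.56526451] [236.44649345 176.35378044] [313.08542123 130.53933647]
[ 0.59910671 -0.11309789  0.18877228] [256.19395641 221.54289592] [238.46859373 212.97976581] [311.12063611 181.86386477]
[ 0.59900073 -0.11307826  0.13377239] [255.92262373 196.79715459] [239.53059571 232.19501167] [309.98460651 210.40555652]
```

View pics/d.png

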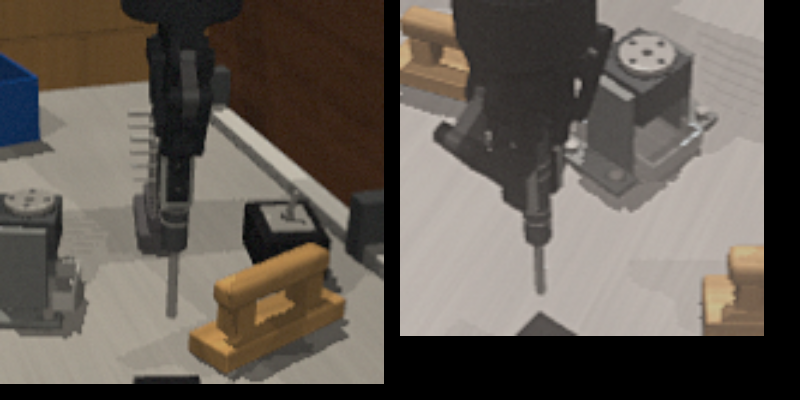

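Views show the punch held upright, tip at side crop (172,315), scene crop (542,293). The cap shows a centre hole with smaller dots around it.

Call:
{"op": "drive_tool", "data": {"steps": [[0,[0,10,26],0],[0,[0,22,58],0],[0,[0,34,90],0],[0,[0,46,122],0],[0,[0,58,154],0],[0,[0,70,186],0],[0,[0,82,218],0],[0,[0,94,246],0],[0,[0,102,264],0],[0,[0,104,271],0]]}}

```text
clock: 5.52
tool_pos: [0.5602, 0.1773, 0.2253]
tcp_rot: [-0.438, 0.555, 0.439, 0.554]
force: [0.1, -0.6, -2.2]
width: 0.0157
```

Call:
{"op": "drive_tool", "data": {"steps": [[0,[5,0,0],0],[0,[10,0,0],0],[0,[10,0,0],0],[0,[10,0,0],0]]}}

```text
clock: 5.85
tool_pos: [0.5613, 0.1733, 0.2155]
tcp_rot: [-0.437, 0.556, 0.438, 0.555]
force: [0.1, -0.2, -2.8]
width: 0.0156
```

```bash
python3 - <<'E'
from h import *
from station import *
s=state();f=grab_frame("wrist");a=grab_frame("scene");b=grab_frame("side");pickle.dump((s,f,a,b),open('f3.pkl','wb'))
print(s['clock'],s['tool_pos'],s['force'],s['torque'],R.from_quat(s['tcp_rot']).as_matrix().round(3))
T=cam({'T_tool_cam':np.eye(4)},s)
p=T[:3,3]+T[:3,:3]@[.091,0,0];q=[proj(f,p,s),proj(a,p),proj(b,p)];print(p,q)
I=[]
for g,c,k in zip((f,a,b),q,(4,6,6)):
  u,v=c.astype(int);n=33 if k==6 else 50;u0,v0=u-n,v-n;print(u0,v0,k);I.append(cv2.resize(g['img'][v0:v0+2*n,u0:u0+2*n],(400,400),interpolation=cv2.INTER_CUBIC))
I=np.hstack(I);cv2.imwrite('pics/e.png',cv2.resize(I[:,:800],(800,400))[:,:,::-1])
cv2.imwrite('pics/e2.png',I[:,800:,::-1])
E
```

```text
5.85 [0.56129446 0.1733008  0.21548766] [ 0.10647428 -0.16671867 -2.77367   ] [-0.00551151 -0.00132593 -0.02480631] [[-0.001 -0.972  0.234]
 [-0.001  0.234  0.972]
 [-1.     0.001 -0.001]]
[0.56118671 0.1732484  0.12448774] [array([255.92411049, 196.79535585]), array([277.88661138, 142.57387622]), array([252.63281536, 154.59859044])]
205 146 4
244 109 6
219 121 6
```

View pics/e.png

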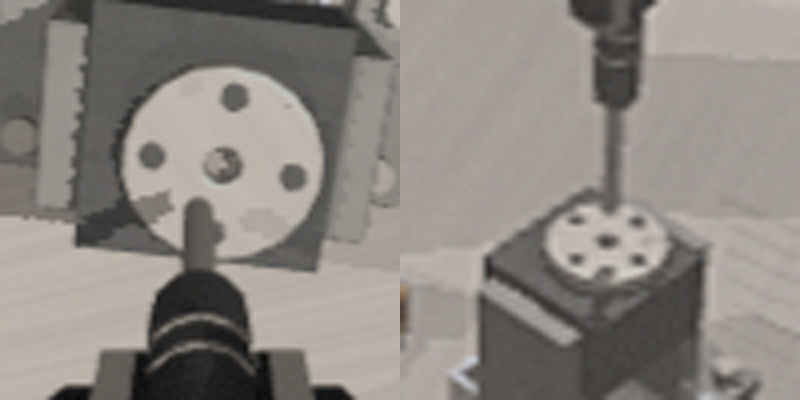

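The wrist crop (left) shows the centre hole at crop (222,164) = pixel (260.5,187). The tip's end centre is about crop (199,208). In the scene crop the tip is at (213,208) and the hole at (207,241).

```bash
python3 - <<'E'
from h import *
s,f,a,b=pickle.load(open('f3.pkl','rb'))
zt=s['tool_pos'][2]-.0915
W=R.from_quat(s['tcp_rot']).as_matrix()
hw=(205+222/4,146+164/4);tw=(205+199/4,146+208/4)
k=400/66;ha=(244+207/k,109+241/k);ta=(244+213/k,109+208/k)
print('h',tri(ray(f,hw,s),ray(a,ha)));print('t',tri(ray(f,tw,s),ray(a,ta)))
for n,g,h,t,ss in(('w',f,hw,tw,s),('a',a,ha,ta,None)):
  H=plane(g,h,.103,ss);P=plane(g,t,zt,ss);print(n,H,P,1000*W.T@(H-P))
# block top corners in wrist, crop
for p in[(95,5),(357,28),(318,270),(76,245)]:print(plane(f,(205+p[0]/4,146+p[1]/4),.095,s))
E
```

```text
h (array([0.56033639, 0.17840555, 0.10112127]), [np.float64(0.00031659188129208295), np.float64(0.00031659188129221435)])
t (array([0.56356495, 0.17240727, 0.12321887]), [np.float64(0.0011839049535224085), np.float64(0.001183904953522686)])
w [0.55949212 0.17834477 0.103     ] [0.56223193 0.17189299 0.12398766] [20.98716903  4.15258683  5.64876993]
a [0.56135629 0.17652408 0.103     ] [0.56475469 0.17244007 0.12398766] [20.98931238  4.23862898  3.19261253]
[0.51554953 0.15728233 0.095     ]
[0.5359503  0.21781704 0.095     ]
[0.59598105 0.1957147  0.095     ]
[0.57433524 0.13604225 0.095     ]
```

Call:
{"op": "drive_tool", "data": {"steps": [[0,[4,4.2,5.2],0],[0,[10,4.2,5.2],0],[0,[14,4.2,5.2],0],[0,[14,4.2,5.2],0],[0,[14,4.2,5.2],0]]}}

```text
clock: 6.42
tool_pos: [0.5582, 0.1806, 0.2018]
tcp_rot: [-0.438, 0.555, 0.438, 0.555]
force: [0.5, -0.1, -1.5]
width: 0.0158
```

```bash
python3 - <<'E'
from h import *
from station import *
s=state();f=grab_frame("wrist");a=grab_frame("scene");b=grab_frame("side");pickle.dump((s,f,a,b),open('f4.pkl','wb'))
print(s['clock'],s['tool_pos'],s['force'],s['torque'])
T=cam({'T_tool_cam':np.eye(4)},s)
p=T[:3,3]+T[:3,:3]@[.0915,0,0];q=[proj(f,p,s),proj(a,p),proj(b,p)];print(p,q)
I=[]
for g,c,n in zip((f,a,b),q,(32,20,20)):
  u,v=c.astype(int);u0,v0=u-n,v-n;print(u0,v0,n);I.append(cv2.resize(g['img'][v0:v0+2*n,u0:u0+2*n],(400,400),interpolation=cv2.INTER_CUBIC))
cv2.imwrite('pics/f.png',np.hstack(I[:2])[:,:,::-1]);cv2.imwrite('pics/f2.png',I[2][:,:,::-1])
E
```

```text
6.4167 [0.55820896 0.18058666 0.20179178] [ 0.45240498 -0.07408452 -1.51085926] [-0.01027679 -0.04917495 -0.02950506]
[0.55813881 0.18055941 0.11029181] [array([255.92162184, 196.61856481]), array([277.64973046, 145.10660303]), array([250.84966965, 159.18750548])]
223 164 32
257 125 20
230 139 20
```

View pics/f.png

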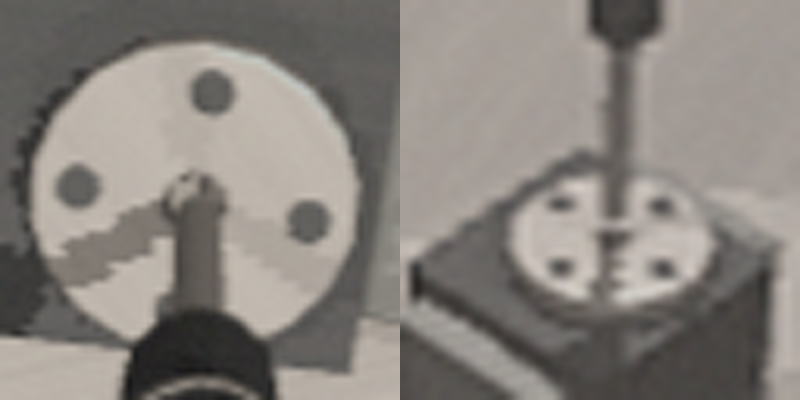

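Wrist crop: the tip is at about (201,205), and the hole centre (middle of the left and right dots) at (193,204). Scene crop: hole (210,235), tip (217,215).

```bash
python3 - <<'E'
from h import *
s,f,a,b=pickle.load(open('f4.pkl','rb'))
zt=s['tool_pos'][2]-.0915
W=R.from_quat(s['tcp_rot']).as_matrix()
hw=(223+193/6.25,164+204/6.25);tw=(223+201.5/6.25,164+205/6.25)
ha=(257+21.05,125+23.55);ta=(257+21.7,125+21.5)
for n,g,h,t,ss in(('w',f,hw,tw,s),('a',a,ha,ta,None)):
  H=plane(g,h,.103,ss);P=plane(g,t,zt,ss);print(n,H,P,1000*W.T@(H-P))
E
```

```text
w [0.56013146 0.17812884 0.103     ] [0.55816351 0.1799133  0.11029178] [ 7.29080179 -2.33387793 -1.2745311 ]
a [0.56082017 0.1771729  0.103     ] [0.56243046 0.17669416 0.11029178] [7.29287091 1.67253843 0.09459461]
```

View pics/f2.png

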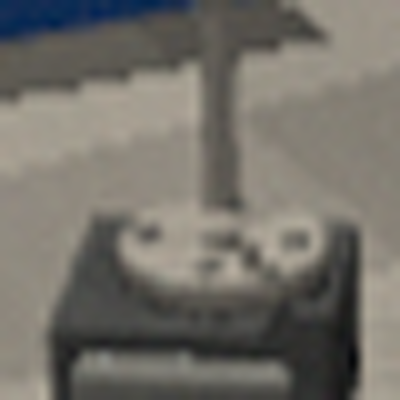

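Call:
{"op": "drive_tool", "data": {"steps": [[0,[2,-0.8,-0.9],0],[0,[5,-0.8,-0.9],0],[0,[6,-0.8,-0.9],0],[0,[6,-0.8,-0.9],0],[0,[6,-0.8,-0.9],0]]}}

```text
clock: 6.98
tool_pos: [0.5589, 0.1795, 0.1961]
tcp_rot: [-0.438, 0.555, 0.438, 0.555]
force: [-0.2, 0.7, -1.5]
width: 0.0156
```

Call:
{"op": "drive_tool", "data": {"steps": [[0,[0.5,0,0],0],[0,[1,0,0],0],[0,[1,0,0],0]]}}

```text
clock: 7.23
tool_pos: [0.559, 0.1796, 0.1953]
tcp_rot: [-0.438, 0.555, 0.438, 0.555]
force: [0.1, 0.2, -3.1]
width: 0.0158
```

Call:
{"op": "drive_tool", "data": {"steps": [[0,[0.5,0,0],0],[0,[1,0,0],0],[0,[1,0,0],0]]}}

```text
clock: 7.48
tool_pos: [0.559, 0.1796, 0.1941]
tcp_rot: [-0.438, 0.555, 0.438, 0.555]
force: [-0.2, -0.6, -2.3]
width: 0.0158
```

Call:
{"op": "drive_tool", "data": {"steps": [[0,[0.5,0,0],0],[0,[1,0,0],0],[0,[1,0,0],0]]}}

```text
clock: 7.73
tool_pos: [0.559, 0.1795, 0.1932]
tcp_rot: [-0.438, 0.555, 0.438, 0.555]
force: [-0.4, 0.3, -2.0]
width: 0.0155
```

Call:
{"op": "drive_tool", "data": {"steps": [[0,[0.4,0,0],0],[0,[0.8,0,0],0],[0,[0.8,0,0],0]]}}

```text
clock: 7.98
tool_pos: [0.559, 0.1795, 0.1924]
tcp_rot: [-0.438, 0.555, 0.438, 0.555]
force: [-0.7, -0.5, -2.0]
width: 0.0156
```

Call:
{"op": "drive_tool", "data": {"steps": [[0,[0.5,0,0],0],[0,[1,0,0],0],[0,[1.5,0,0],0],[0,[1.5,0,0],0]]}}

```text
clock: 8.32
tool_pos: [0.559, 0.1796, 0.1908]
tcp_rot: [-0.438, 0.555, 0.438, 0.555]
force: [0.3, -0.7, -2.8]
width: 0.0158
```

Call:
{"op": "drive_tool", "data": {"steps": [[0,[0.5,0,0],0],[0,[1,0,0],0],[0,[1.5,0,0],0],[0,[2,0,0],0],[0,[2,0,0],0]]}}

```text
clock: 8.73
tool_pos: [0.559, 0.1796, 0.1888]
tcp_rot: [-0.438, 0.555, 0.438, 0.555]
force: [0.6, 0.9, -2.7]
width: 0.0163
```

Call:
{"op": "drive_tool", "data": {"steps": [[0,[0.5,0,0],0],[0,[1,0,0],0],[0,[1.5,0,0],0],[0,[2,0,0],0],[0,[2,0,0],0]]}}

```text
clock: 9.15
tool_pos: [0.559, 0.1796, 0.1868]
tcp_rot: [-0.438, 0.555, 0.438, 0.555]
force: [-0.4, 0.2, -1.9]
width: 0.0162
```

Call:
{"op": "drive_tool", "data": {"steps": [[0,[0.5,0,0],0],[0,[1,0,0],0],[0,[1.5,0,0],0],[0,[2,0,0],0],[0,[2,0,0],0]]}}

```text
clock: 9.57
tool_pos: [0.559, 0.1795, 0.1848]
tcp_rot: [-0.438, 0.555, 0.438, 0.555]
force: [-0.5, 0.1, -2.1]
width: 0.0157
```

Call:
{"op": "drive_tool", "data": {"steps": [[0,[0.4,0,0],0],[0,[0.8,0,0],0],[0,[0.8,0,0],0]]}}

```text
clock: 9.82
tool_pos: [0.5592, 0.1796, 0.1847]
tcp_rot: [-0.438, 0.555, 0.438, 0.555]
force: [0.8, -0.7, 0.9]
width: 0.0155
```

Call:
{"op": "drive_tool", "data": {"steps": [[0,[0.4,0,0],0],[0,[0.8,0,0],0],[0,[0.8,0,0],0]]}}

```text
clock: 10.07
tool_pos: [0.5593, 0.1797, 0.1842]
tcp_rot: [-0.438, 0.555, 0.438, 0.556]
force: [-0.9, -0.5, 5.3]
width: 0.0153
```

Call:
{"op": "drive_tool", "data": {"steps": [[0,[0.3,0,0],0],[0,[0.6,0,0],0],[0,[0.9,0,0],0],[0,[1.2,0,0],0]]}}

```text
clock: 10.4
tool_pos: [0.5593, 0.1797, 0.1832]
tcp_rot: [-0.438, 0.554, 0.438, 0.556]
force: [-1.3, 0.4, 6.5]
width: 0.0157
```

Call:
{"op": "drive_tool", "data": {"steps": [[0,[0.3,0,0],0],[0,[0.6,0,0],0],[0,[0.9,0,0],0],[0,[1.2,0,0],0]]}}

```text
clock: 10.73
tool_pos: [0.5593, 0.1797, 0.182]
tcp_rot: [-0.438, 0.554, 0.438, 0.556]
force: [-0.3, 0.1, 6.9]
width: 0.0158
```

Call:
{"op": "drive_tool", "data": {"steps": [[0,[0.3,0,0],0],[0,[0.6,0,0],0],[0,[0.9,0,0],0],[0,[1.2,0,0],0]]}}

```text
clock: 11.07
tool_pos: [0.5593, 0.1797, 0.1808]
tcp_rot: [-0.438, 0.554, 0.438, 0.556]
force: [0.1, 0.8, 7.1]
width: 0.0156
```

Call:
{"op": "drive_tool", "data": {"steps": [[0,[0.5,0,0],0],[0,[1,0,0],0],[0,[1.5,0,0],0],[0,[2,0,0],0],[0,[2.5,0,0],0],[0,[3,0,0],0],[0,[3.5,0,0],0],[0,[4,0,0],0]]}}

```text
clock: 11.73
tool_pos: [0.5594, 0.1797, 0.1769]
tcp_rot: [-0.438, 0.554, 0.438, 0.556]
force: [-0.8, -0.2, 8.6]
width: 0.0156
```

Call:
{"op": "drive_tool", "data": {"steps": [[0,[0.5,0,0],0],[0,[1,0,0],0],[0,[1.5,0,0],0],[0,[2,0,0],0],[0,[2.5,0,0],0],[0,[3,0,0],0],[0,[3.5,0,0],0],[0,[4,0,0],0]]}}

```text
clock: 12.4
tool_pos: [0.5594, 0.1797, 0.1731]
tcp_rot: [-0.438, 0.554, 0.438, 0.556]
force: [0.2, 0.2, 8.2]
width: 0.0157
```

Call:
{"op": "drive_tool", "data": {"steps": [[0,[0.5,0,0],0],[0,[1,0,0],0],[0,[1.5,0,0],0],[0,[2,0,0],0],[0,[2.5,0,0],0],[0,[3,0,0],0],[0,[3.5,0,0],0],[0,[4,0,0],0]]}}

```text
clock: 13.07
tool_pos: [0.5594, 0.1797, 0.1691]
tcp_rot: [-0.438, 0.554, 0.438, 0.556]
force: [-1.1, -0.5, 9.1]
width: 0.0156
```

Call:
{"op": "drive_tool", "data": {"steps": [[0,[0.5,0,0],0],[0,[1,0,0],0],[0,[1.5,0,0],0],[0,[2,0,0],0],[0,[2.5,0,0],0],[0,[3,0,0],0],[0,[3.5,0,0],0],[0,[4,0,0],0]]}}

```text
clock: 13.73
tool_pos: [0.5594, 0.1797, 0.1652]
tcp_rot: [-0.438, 0.554, 0.438, 0.556]
force: [-1.0, 0.8, 7.5]
width: 0.0158
```

Call:
{"op": "drive_tool", "data": {"steps": [[0,[0.5,0,0],0],[0,[1,0,0],0],[0,[1.5,0,0],0],[0,[2,0,0],0],[0,[2.5,0,0],0],[0,[3,0,0],0],[0,[3.5,0,0],0],[0,[4,0,0],0]]}}

```text
clock: 14.4
tool_pos: [0.5594, 0.1797, 0.1611]
tcp_rot: [-0.438, 0.554, 0.438, 0.556]
force: [-2.0, -0.6, 8.5]
width: 0.0156
```

Call:
{"op": "drive_tool", "data": {"steps": [[0,[0.5,0,0],0],[0,[1,0,0],0],[0,[1.5,0,0],0],[0,[2,0,0],0],[0,[2,0,0],0]]}}

```text
clock: 14.82
tool_pos: [0.5593, 0.1797, 0.159]
tcp_rot: [-0.438, 0.554, 0.438, 0.556]
force: [-0.5, -0.1, 6.5]
width: 0.0158
```

Call:
{"op": "drive_tool", "data": {"steps": [[0,[0.5,0,0],0],[0,[1,0,0],0],[0,[1.5,0,0],0],[0,[1.5,0,0],0]]}}

```text
clock: 15.15
tool_pos: [0.5589, 0.1795, 0.156]
tcp_rot: [-0.438, 0.555, 0.438, 0.555]
force: [0.6, -0.1, -3.0]
width: 0.0155
```

Call:
{"op": "drive_tool", "data": {"steps": [[0,[0.5,0,0],0],[0,[1,0,0],0],[0,[1,0,0],0]]}}

```text
clock: 15.4
tool_pos: [0.5588, 0.1795, 0.1547]
tcp_rot: [-0.438, 0.555, 0.438, 0.555]
force: [-0.3, -0.3, -2.1]
width: 0.0159
```

Call:
{"op": "drive_tool", "data": {"steps": [[0,[-4,0,0],0],[0,[-12,0,0],0],[0,[-22,0,0],0],[0,[-34,0,0],0],[0,[-46,0,0],0],[0,[-58,0,0],0],[0,[-66,0,0],0],[0,[-71,0,0],0],[0,[-71,0,0],0]]}}

```text
clock: 16.15
tool_pos: [0.5595, 0.1797, 0.2279]
tcp_rot: [-0.438, 0.554, 0.438, 0.556]
force: [0.7, -0.4, -2.8]
width: 0.0154
```

Call:
{"op": "drive_tool", "data": {"steps": [[0,[0,-10,-26],0],[0,[0,-23,-59],0],[0,[0,-36,-92],0],[0,[0,-49,-125],0],[0,[0,-62,-158],0],[0,[0,-75,-191],0],[0,[0,-88,-224],0],[0,[0,-99,-253],0],[0,[0,-106,-270],0],[0,[0,-107.8,-275],0]]}}

```text
clock: 16.98
tool_pos: [0.5998, -0.116, 0.2252]
tcp_rot: [-0.437, 0.556, 0.437, 0.555]
force: [1.2, 0.5, -1.7]
width: 0.0158
```

Call:
{"op": "drive_tool", "data": {"steps": [[0,[0,0,0],0],[0,[0,0,0],0],[0,[0,0,0],0],[0,[0,0,0],0]]}}

```text
clock: 17.32
tool_pos: [0.5999, -0.1117, 0.2264]
tcp_rot: [-0.438, 0.555, 0.438, 0.555]
force: [0.1, 0.8, -2.4]
width: 0.0159
```

```bash
python3 - <<'E'
from h import *
from station import *
s=state();f=grab_frame("wrist");a=grab_frame("scene");b=grab_frame("side");pickle.dump((s,f,a,b),open('f5.pkl','wb'))
print(s['clock'],s['tool_pos'],s['force'])
A=cv2.resize(a['img'][120:215,235:335],(400,380),interpolation=cv2.INTER_CUBIC)
B=cv2.resize(b['img'][150:245,210:310],(400,380),interpolation=cv2.INTER_CUBIC)
C=cv2.resize(f['img'][140:240,200:300],(400,380),interpolation=cv2.INTER_CUBIC)
cv2.imwrite('pics/g.png',np.hstack([A,C])[:,:,::-1]);
E
```

```text
17.3167 [ 0.59985383 -0.11167883  0.2263512 ] [ 0.08326004  0.82911141 -2.41240225]
```

View pics/g.png

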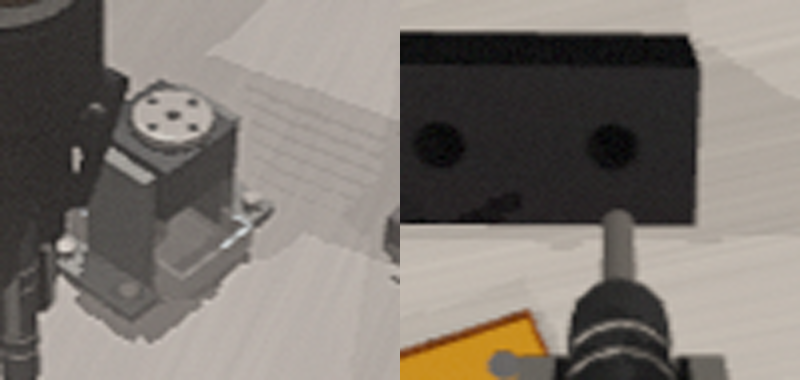

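The left crop shows the cap with its hole in place and a light shape in the tray, no clear view of the pin. The right crop shows the home hole at (211,148) and the tip at (217,225).

```bash
python3 - <<'E'
from h import *
s,f,a,b=pickle.load(open('f5.pkl','rb'))
W=R.from_quat(s['tcp_rot']).as_matrix()
h=(200+211/4,140+148*100/380);H=plane(f,h,.065,s);P=plane(f,(254.4,197.5),s['tool_pos'][2]-.0917,s)
print(H,P,1000*W.T@(H-P),1000*W.T@(H-s['tool_pos']),'to old pose',1000*W.T@(np.array([.5996,-.1131,.1018])-s['tool_pos']))
print(proj(a,(.556,.177,.02)),proj(b,(.556,.177,.02)))
I=cv2.resize(b['img'][150:245,210:310],(800,600),interpolation=cv2.INTER_CUBIC);cv2.imwrite('pics/h.png',I[:,:,::-1])
E
```

```text
[ 0.6012058  -0.11548784  0.065     ] [ 0.60042832 -0.11322413  0.1346512 ] [69.65070596 -1.28164671 -2.03822235] [161.35037205  -2.20034265  -3.42934589] to old pose [ 1.24550868e+02 -8.50379890e-02 -1.46915871e+00]
[275.18079039 172.99435651] [251.48767774 194.23697502]
```

View pics/h.png

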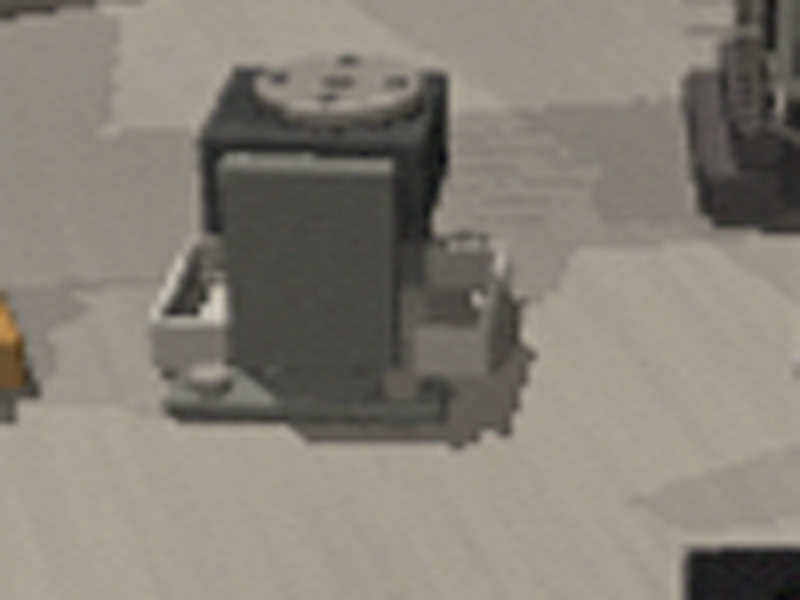

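Call:
{"op": "drive_tool", "data": {"steps": [[0,[20,-0.6,-1.7],0],[0,[45,-0.6,-1.7],0],[0,[60,-0.6,-1.7],0],[0,[65,-0.6,-1.7],0],[0,[65,-0.6,-1.7],0],[0,[65,-0.6,-1.7],0]]}}

```text
clock: 17.97
tool_pos: [0.6002, -0.1145, 0.1621]
tcp_rot: [-0.438, 0.555, 0.438, 0.555]
force: [0.3, -0.1, -1.3]
width: 0.0155
```

Call:
{"op": "drive_tool", "data": {"steps": [[0,[2,0,0],0],[0,[4,0,0],0],[0,[6,0,0],0],[0,[8,0,0],0],[0,[10,0,0],0],[0,[10,0,0],0]]}}

```text
clock: 18.47
tool_pos: [0.5999, -0.1147, 0.1508]
tcp_rot: [-0.438, 0.555, 0.438, 0.555]
force: [-0.3, 0.9, -2.1]
width: 0.0159
```

Call:
{"op": "drive_tool", "data": {"steps": [[0,[6,0,0],0],[0,[14,0,0],0],[0,[22,0,0],0],[0,[30,0,0],0],[0,[37,0,0],0],[0,[42,0,0],0],[0,[45,0,0],0],[0,[45,0,0],0],[0,[45,0,0],0]]}}

```text
clock: 19.22
tool_pos: [0.6001, -0.1148, 0.1063]
tcp_rot: [-0.438, 0.555, 0.438, 0.555]
force: [-0.5, -0.4, -1.6]
width: 0.0155
```

Call:
{"op": "drive_tool", "data": {"steps": [[0,[0.5,0,0],0],[0,[1,0,0],0],[0,[1.5,0,0],0],[0,[2,0,0],0],[0,[2.5,0,0],0],[0,[3,0,0],0],[0,[3,0,0],0]]}}

```text
clock: 19.8
tool_pos: [0.6, -0.1147, 0.1031]
tcp_rot: [-0.438, 0.555, 0.438, 0.555]
force: [0.4, -0.4, -1.7]
width: 0.0156
```

Call:
{"op": "drive_tool", "data": {"steps": [[0,[0.5,0,0],0],[0,[1,0,0],0],[0,[1.5,0,0],0],[0,[1.5,0,0],0]]}}

```text
clock: 20.13
tool_pos: [0.6001, -0.1148, 0.1019]
tcp_rot: [-0.438, 0.555, 0.438, 0.555]
force: [0.4, -0.4, -2.1]
width: 0.0156
```

Call:
{"op": "drive_tool", "data": {"steps": [[0,[0.4,0,0],0],[0,[0.8,0,0],0],[0,[0.8,0,0],0]]}}

```text
clock: 20.38
tool_pos: [0.6002, -0.1148, 0.1018]
tcp_rot: [-0.438, 0.555, 0.438, 0.555]
force: [-2.5, -0.3, 4.6]
width: 0.0156
```

Seated at the same height as before (0.1018 m, with a contact force). Releasing now.

Call:
{"op": "drive_tool", "data": {"steps": [[0.3,[-0.3,0,0],0],[0.6,[-0.3,0,0],0],[1,[-0.3,0,0],0],[1,[-0.3,0,0],0],[1,[-0.3,0,0],0],[1,[-0.3,0,0],0],[1,[-0.3,0,0],0],[1,[-0.3,0,0],0],[1,[-0.3,0,0],0]]}}

```text
clock: 21.13
tool_pos: [0.6001, -0.1147, 0.1013]
tcp_rot: [-0.438, 0.555, 0.438, 0.555]
force: [-0.1, 0.9, -0.6]
width: 0.0858
```

Call:
{"op": "drive_tool", "data": {"steps": [[1,[-10,0,0],0],[1,[-30,0,0],0],[1,[-60,0,0],0],[1,[-90,0,0],0],[1,[-120,0,0],0],[1,[-140,20,30],0],[1,[-150,45,60],0],[1,[-160,70,90],0],[1,[-160,90,100],0],[1,[-160,90,100],0]]}}

```text
clock: 21.97
tool_pos: [0.5339, 0.0062, 0.264]
tcp_rot: [-0.439, 0.554, 0.438, 0.555]
force: [-1.6, -0.9, 0.0]
width: 0.0856
```

```bash
python3 - <<'E'
from h import *
from station import *
s=state();f=grab_frame("wrist");b=grab_frame("side");a=grab_frame("scene");pickle.dump((s,f,a,b),open('f6.pkl','wb'))
print(s['clock'],s['tool_pos'],s['force'],s['width'])
B=cv2.resize(b['img'][180:330,240:390],(400,400),interpolation=cv2.INTER_CUBIC)
C=cv2.resize(f['img'],(400,300));C=np.vstack([C,np.zeros((100,400,3),np.uint8)])
cv2.imwrite('pics/i.png',np.hstack([B,C])[:,:,::-1])
E
```

```text
21.9667 [0.53386149 0.0061889  0.26403565] [-1.56555843 -0.85639571  0.04679324] 0.08557395934670241
```

View pics/i.png

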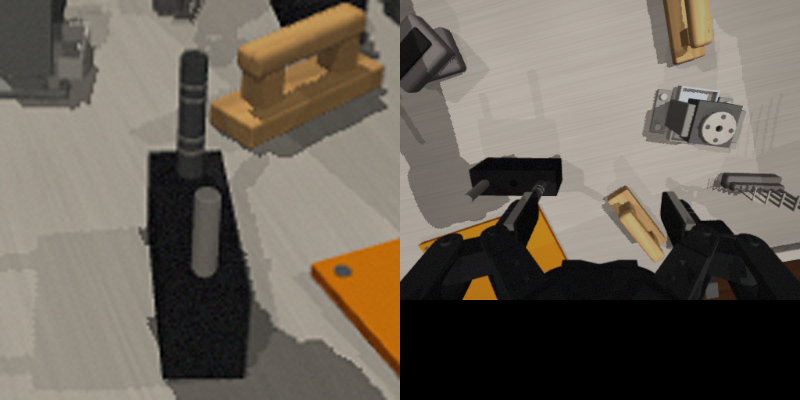

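Side crop: the punch stands upright on its shoulder at (190,175), and the short punch is untouched. One more comparison, for the pin in the tray.

```bash
python3 - <<'E'
from h import *
_,a0,b0,_=pickle.load(open('f0.pkl','rb'));s,f,a,b=pickle.load(open('f6.pkl','rb'))
c=lambda g,x,y,n=30:cv2.resize(g['img'][y-n:y+n,x-n:x+n],(400,400),interpolation=cv2.INTER_CUBIC)
o=np.hstack([c(a0,282,170),c(a,282,170)]);o=cv2.convertScaleAbs(o,alpha=1.6)
cv2.imwrite('pics/j.png',o[:,:,::-1])
for p,q in((a0,a),(b0,b)):
  for n,z in(('top',.150),('sh',.066)):pass
d=lambda x,y,n:np.abs(x['img'].astype(int)-y['img']).max(2)
m=(d(b0,b,0)>40).astype(np.uint8);k=cv2.connectedComponentsWithStats(m)
print([tuple(r) for r in k[2][1:] if r[4]>12])
E
```

```text
[(np.int32(36), np.int32(0), np.int32(44), np.int32(71), np.int32(1394)), (np.int32(228), np.int32(0), np.int32(51), np.int32(15), np.int32(646)), (np.int32(231), np.int32(16), np.int32(47), np.int32(108), np.int32(2519)), (np.int32(50), np.int32(64), np.int32(16), np.int32(24), np.int32(90)), (np.int32(0), np.int32(138), np.int32(16), np.int32(25), np.int32(182)), (np.int32(2), np.int32(173), np.int32(45), np.int32(104), np.int32(1412)), (np.int32(36), np.int32(172), np.int32(103), np.int32(175), np.int32(6576)), (np.int32(6), np.int32(192), np.int32(2), np.int32(13), np.int32(15)), (np.int32(317), np.int32(202), np.int32(1), np.int32(17), np.int32(17)), (np.int32(316), np.int32(222), np.int32(1), np.int32(14), np.int32(14)), (np.int32(0), np.int32(235), np.int32(12), np.int32(15), np.int32(71)), (np.int32(313), np.int32(250), np.int32(10), np.int32(6), np.int32(44)), (np.int32(292), np.int32(265), np.int32(4), np.int32(7), np.int32(17)), (np.int32(295), np.int32(299), np.int32(5), np.int32(10), np.int32(24)), (np.int32(209), np.int32(301), np.int32(221), np.int32(83), np.int32(8968)), (np.int32(145), np.int32(316), np.int32(66), np.int32(43), np.int32(829)), (np.int32(58), np.int32(356), np.int32(9), np.int32(13), np.int32(68)), (np.int32(158), np.int32(358), np.int32(10), np.int32(15), np.int32(68)), (np.int32(65), np.int32(361), np.int32(97), np.int32(23), np.int32(1802))]
```

View pics/j.png

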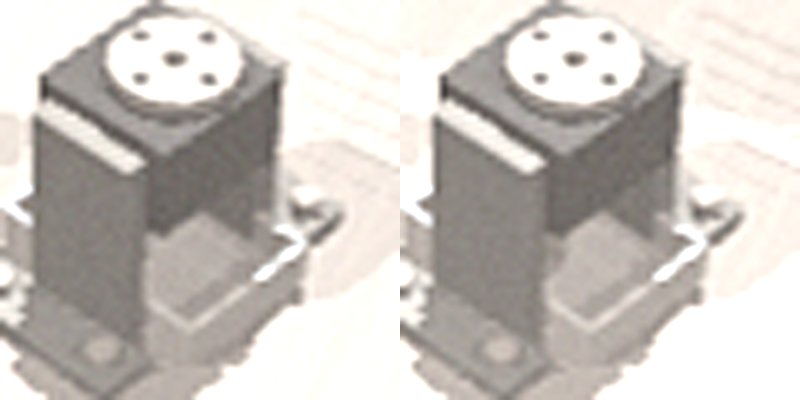

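Call:
{"op": "drive_tool", "data": {"steps": [[1,[0,30,13],7],[1,[0,60,26],14],[1,[0,90,39],21],[1,[0,120,52],28],[1,[0,150,65],35],[1,[0,180,80],42],[1,[0,210,95],49],[1,[0,240,110],56],[1,[0,270,122],63],[1,[0,292,130],70]]}}

```text
clock: 22.95
tool_pos: [0.2836, 0.1969, 0.2614]
tcp_rot: [-0.057, 0.705, 0.057, 0.705]
force: [0.3, 1.0, 0.3]
width: 0.0855
```

Call:
{"op": "drive_tool", "data": {"steps": [[1,[0,0,0],7],[1,[0,0,0],14],[1,[0,0,0],20],[1,[0,0,0],20],[1,[0,0,0],20]]}}

```text
clock: 23.37
tool_pos: [0.2849, 0.1963, 0.2613]
tcp_rot: [0.063, 0.704, -0.063, 0.704]
force: [-0.8, -1.2, 0.1]
width: 0.0855
```

```bash
python3 - <<'E'
from h import *
from station import *
s=state();f=grab_frame("wrist");a=grab_frame("scene");pickle.dump((s,f,a),open('f7.pkl','wb'))
print(s['clock'],s['tool_pos'],s['force'],s['joint_positions'].round(2))
print(proj(f,(.556,.177,.02),s),proj(f,(.56,.178,.103),s))
E
```

```text
23.3667 [0.28486452 0.19625145 0.2612746 ] [-0.78951782 -1.15244182  0.07884636] [ 0.6  -0.38 -0.17  1.77 -0.    2.35]
[448.68632084 141.36837371] [503.22258922 149.59448209]
```

The stand is in frame. This is the last picture.

```bash
python3 - <<'E'
from h import *
s,f,a=pickle.load(open('f7.pkl','rb'))
I=cv2.resize(f['img'][95:200,372:512],(800,600),interpolation=cv2.INTER_CUBIC)
cv2.imwrite('pics/k.png',cv2.convertScaleAbs(I,alpha=1.4)[:,:,::-1])
E
```

```text
(no output)
```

View pics/k.png

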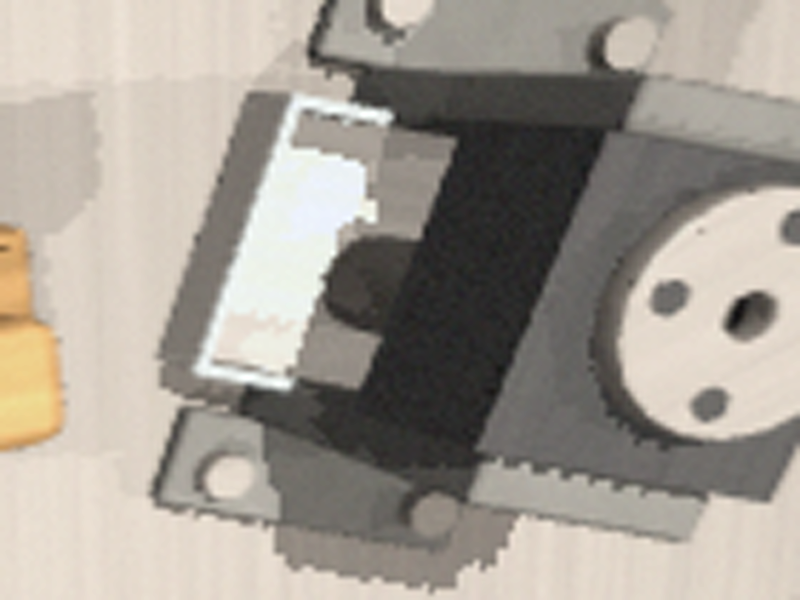

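The picture shows the dark, round pin on the tray floor at (370,285), under the block. The cap is still in place with its hole clear.

```bash
python3 -c "
from station import *
print(sign_off())"
```

```text
the job is handed in; nothing more can be done
None
```

The pin is out and in the catch tray, the drift punch is back in its own rack hole on its shoulder, and I have handed the job in at about 23 s of the 72 s allowed.

- **Pressing:** I found the cap hole by eye with the wrist, scene and side cameras, and the tip went in without a touch on the cap. The pin moved at about 7–9 N on the wrist sensor, or 9–11 N allowing for the punch's own weight. Readings came only at the end of each move, and none was near 40 N. The pin came free with the tip about 36–39 mm down, and I went no deeper than about 40 mm.
- **Punch:** It went home to the same tool height as when I picked it up (0.1018 m), with a light contact of about 5 N. The pictures show it upright and the short punch beside it standing as before.
- **Pin:** The scene and side cameras could not show it under the block. A last wrist view showed a dark round body on the tray floor, with the cap still in place.
- **Disagreements:**
  - The final hole correction differed by up to 4 mm between views along one axis. I used a value in between, and the clean entry showed it was good enough.
  - The gripper read about 15.5 mm on the 18 mm handle all the way through, and the grip held.
- **Not checked:** I looked at the other objects only in the pictures and did not measure whether any had moved.

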